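# Fit a T-bolt anchor into the bench strut

## Robot

A 6-joint arm with a two-finger parallel gripper is mounted at the origin on the work surface. World frame = base frame: x ahead of the robot, y to its left, z up, the work surface at z = 0. Lengths are in m, angles in rad, forces in N, time in s.
With the tool pointing down it reaches from about 0.425 to 0.95 m from the base axis. Payload 3.5 kg.
Tool frame: the origin (TCP) lies at the very end of the fingers, on their centre line; the grasp point (between the pads) lies 19 mm behind it (ctrl.grip_point_offset is the distance from the TCP to the grasp point, in m); z points along the fingers, y is the line along which they close (so a half turn about z gives the same grasp; the last joint's range is limited). The gripper opens to 85 mm and grips with 20 to 120 N. Pads are 22 mm wide; open, the fingers measure 114 mm over their backs; the gripper's body (76 mm by 85 mm) begins 54 mm behind the grasp point. The pads swing forward as they close: fully open they stand 13 mm farther back than shut.
Start: joints at [1.158, 0.286, 1.577, -0, 1.279, -0.15], TCP at [0.175, 0.652, 0.231] pointing down, gripper open.
Joint ranges: [-2.77, 2.77], [-0.9, 2.22], [0.21, 2.48], [-1.53, 4.67], [0.24, 2.81], [-2.84, 2.84]. Speed limits (rad/s): [2.79, 2.79, 3.14, 3.14, 3.14, 3.14].

## Interface

Orientations are given as a unit quaternion [x, y, z, w].
In Python, from plant import telemetry, vision, ctrl gives the robot as it stands.
- The arm moves only by the tool arm_command, never from a script. Its argument "series" is one flat list of numbers, 7 for each row, row after row: the shift along the tool's x, y, z in cm, then the turn, a rotation vector about the tool's x, y, z in degrees, then the closure, from 0 (fully open) to 1 (shut). A call has 1 to 10 rows; each row is the pose to reach, as a shift and turn from the pose commanded when the call began, along the tool's axes at that moment; what a row does not reach only later rows make up. A row lasts 1/12 s, in which the tool goes at most 41.7 mm and 7.16 degrees, less where a joint would pass 70% of its speed; a pose out of reach is approached as far as the arm can. A call with a gripper value outside its range is refused whole. The fingers move at their own pace and stop on an object; "force" is the grip in N (left out, the last holds). Time passes only in rows, so rows that repeat a pose let the fingers close. It gives the time, the measured TCP pose, the force, the opening and the grip force at its end, in the units of the state.
- telemetry.get_state(): the state, without advancing time (a new reading comes with each control period).
- vision.read_camera(name): name is "side" or "top"; returns a dict with "color" (480x640x3 uint8, blue, green, red), "K" (3x3 intrinsics, pixels), "D" ([k1, k2, p1, p2, k3] as OpenCV has them; the pictures are not rectified), "rvec" (rotation vector, rad) and "tvec" (3), from world to camera coordinates, as OpenCV has them. Camera axes: x right, y down, z forward; pixel columns grow to the right and rows downward; lengths in m; the calibration is good to about 2 mm. A picture is of the moment at which its call begins. There is no depth.
- ctrl.sign_off(): hands the job in; it is judged then, once.
The state is a dict: "time": time; "qpos": joint angles; "dq": joint speeds; "joint_efforts": joint torques, N m; "eef_pos": TCP position; "tcp_rot": TCP orientation; "contact_force": force on the tool from outside, world axes, zero at the start; "wrist_torque": the same for the moment, N m; "opening": opening from 0.0 (shut) to 1.0 (fully open); "finger_force": force on a finger pad.
Only numpy, scipy, OpenCV 4.12 (cv2) and the standard library are available. Lean on these libraries where they do the work, as an engineer would, in place of code of your own. Each camera call takes 0.05 s, during which the arm holds its last target. There are 200 camera calls.

## Task

Take the T-bolt (the fastener with the straight bar handle) out of the white rack and fit it in the slotted strut, about midway between the two T-bolts already fitted. Feel for the slot, put the head down through it lengthwise, press gently against the sprung shoe inside, give it a quarter turn so that the head lies across the slot, and let the spring lift it until the head catches under both lips. Leave it standing there by itself, never push or pull hard on the strut, and do not disturb the other fasteners or the things on the bench.

Things in the scene. Friction and masses are not known exactly. Their poses are not given: they have to be found in the camera images.
- tbolt: The T-bolt, 60 mm tall, about 0.12 kg, upright in one of the rack's pockets. Origin: centre of its head's underside, z up the shank. Steel hammer head z 0 to 9 mm, 30 mm long (x), 19 mm wide (y), corners cut back so that it turns either way inside the strut; shank 10 mm thick; aluminium bar handle on top, 45 mm long, parallel to the head.
- tbolt_grip (a point): Middle of the T-bolt's bar handle, 48 mm above its origin. The bar is 45 mm long (x), 14 mm wide (y) and 24 mm tall; grip it across the 14 mm.
- strut: Fixed dark steel bed, 380 by 86 mm; origin: centre of its top face, 6 mm above the bench. On it, clamped parallel to x but up to 12 mm off centre to either side (y; not measured: feel or see it), lies the steel strut, slot up: 360 mm long (x), 41 mm wide and tall. Two T-bolts like the loose one are fitted in it at x -155 and +155 mm, heads and handles across the slot.
- slot (a point): Point over the middle of the bed at the height of the strut's top, 41 mm above the bed; axes as the bed. The real slot lies up to 12 mm to either side of it (y). The slot is 21 mm wide between two lips 5 mm thick, upper edges rounded by 2 mm; the channel under the lips is 36 mm wide.
- shoe_top (a point): Point 8 mm below point slot: height of the free top of the sprung shoe that runs along inside the strut (the point stays, the shoe moves). It pushes up about 1 N when first touched plus 1 N per mm: 7 N at 6 mm, where the head just clears the lips' underside, 10.5 N at 9.5 mm, its hard stop. The head turns only between these; let go unturned, it is pushed back up.
- rack: Fixed white plastic rack, 225 mm long (x) by 50 mm, with three pockets at x -75, 0 and +75 mm (34 by 23 mm inside), floor 4 mm and walls' top 24 mm above the bench. Origin: centre of its underside. Fasteners stand on the pocket floors, the T-bolt's handle along the rack's x.
- thumbscrew: Bystander: fastener with a round disc knob 36 mm across, 54 mm tall, standing in another pocket of the rack; origin at the centre of its underside. Leave it.
- eyebolt: Bystander: fastener with a ring on top (35 mm across, 66 mm tall), standing in another pocket of the rack; origin at the centre of its underside. Leave it.
- spanner: Bystander: open spanner 160 mm long lying on the bench.
- screwdriver: Bystander: screwdriver 180 mm long lying on the bench.
- reagent: Bystander: amber bottle, 60 mm across, 130 mm tall.
- beaker: Bystander: glass beaker, 70 mm across, 90 mm tall.
- nutbox: Bystander: open blue box 100 by 140 by 40 mm.
- tuberack: Bystander: blue tube rack 90 by 160 by 45 mm.
Not all that is in view belongs to the job. What is shaped like the tbolt but brown or turquoise is not meant.

How it is judged:
On the way, in this order (a step that is already met when the one before it is completed fails the run):
1. the T-bolt is lifted clear of the rack (z of tbolt in the frame of rack above 0.03 m), for 0.1 s.
2. the head is pressed down through the slot lengthwise, below the lips (z of tbolt in the frame of strut below 0.0275 m and angle between the x axis of tbolt and the x axis of strut, either way round below 0.3 rad and y of tbolt in the frame of strut between -0.016 and 0.016 m and x of tbolt in the frame of strut between -0.05 and 0.05 m), for 0.1 s.
3. the head is turned across the slot under the lips (z of tbolt in the frame of strut below 0.0285 m and angle between the x axis of tbolt and the y axis of strut, either way round below 0.3 rad), for 0.1 s.
At the end, for the whole second after the job is handed in: T-bolt standing by itself in the strut: within 50 mm of its middle along it and 16 mm of the bed's centre line, upright within 0.1 rad, head across the slot within 0.3 rad and sprung up (over 4 N) against the lips' underside (origin 25.5 to 28.5 mm above the bed), at rest (all of step 3 and angle between tbolt's own z axis and vertical below 0.1 rad and z of tbolt in the frame of strut above 0.0255 m and y of tbolt in the frame of strut between -0.016 and 0.016 m and x of tbolt in the frame of strut between -0.05 and 0.05 m and linear speed of tbolt below 0.01 m/s and contact force between tbolt and strut above 4 N); the robot touches nothing.
It fails at once if the T-bolt bears on the strut and its shoe with more than 40 N in all (lips and shoe added up; about 14 N when it is caught and left alone) (contact force between tbolt and strut above 40 N).
It fails at once if the robot presses on the strut with more than 10 N (contact force between any of the fingers, the arm and strut above 10 N).
It fails at once if another fastener or a thing on the bench is moved more than 30 mm (distance of any of thumbscrew, eyebolt, spanner, screwdriver, reagent, beaker, nutbox, tuberack from where it was at the start of the episode above 0.03 m).
It also fails if it takes over 64 s, if anything falls off the work surface, if the arm or the gripper's body presses on something with over 40 N, if the wrist force passes 120 N, or if a joint passes its speed limit or range.

## Working session

There is one attempt and no reset: what is moved stays moved. The work goes in short steps, Python scripts to look and compute and a tool call to move; the robot and the scene stay as the last step left them, time stands still between calls to the robot, and variables do not carry over. Pictures are saved under pics/ and viewed, at most 10 in all, crops included, and the job is handed in when it is done.

Besides the shell and the picture viewer there is one more tool, called after "Call:" as name(argument=value, ...) on one line, values as JSON. arm_command: Moves the arm, as the interface text tells. Its arguments: {"type":"object","properties":{"series":{"type":"array","items":{"type":"number"}},"force":{"type":"number"}},"required":["series"]}

```bash
mkdir -p pics; python3 - <<'E'
from plant import telemetry, vision, ctrl
import cv2,numpy as np
for n in("top","side"):
    c=vision.read_camera(n); cv2.imwrite(f"pics/{n}0.png",c["color"])
    np.savez(f"{n}.npz",**c)
    R=cv2.Rodrigues(np.array(c["rvec"]))[0];print(n,(-R.T@np.array(c["tvec"]).ravel()).round(3),R.round(2).tolist(),np.array(c["K"]).round(0).tolist())
s=telemetry.get_state();print(s, ctrl.grip_point_offset)
E
```

```text
top [0.385 0.018 1.568] [[0.02, -1.0, 0.01], [-0.99, -0.02, -0.13], [0.13, -0.01, -0.99]] [[603.0, 0.0, 316.0], [0.0, 603.0, 245.0], [0.0, 0.0, 1.0]]
side [ 0.209 -0.6    0.857] [[0.87, -0.5, -0.01], [-0.38, -0.64, -0.67], [0.32, 0.58, -0.74]] [[434.0, 0.0, 323.0], [0.0, 434.0, 235.0], [0.0, 0.0, 1.0]]
{'time': 0.1, 'qpos': array([ 1.15796639e+00,  2.87114143e-01,  1.57803844e+00,  7.21926183e-06,
        1.27858862e+00, -1.49985691e-01]), 'dq': array([ 4.97320067e-04, -2.59873619e-03, -2.12470120e-03, -4.24640824e-05,
        2.03568126e-03, -1.51387356e-03]), 'joint_efforts': array([ 9.68665227e-04, -4.07297266e+01, -2.93698686e+01, -1.49486823e-04,
        3.46467998e-03,  2.33991693e-05]), 'eef_pos': array([0.17510352, 0.65127767, 0.23005653]), 'tcp_rot': array([ 1.31045094e-01,  9.91375826e-01, -1.03105972e-03, -3.01654874e-04]), 'contact_force': array([-0.58604248, -0.79269018, -0.24719283]), 'wrist_torque': array([-0.00682765,  0.01080238, -0.01383231]), 'finger_force': 0.0, 'opening': 0.9985488013363298} 0.0187
```

View pics/top0.png

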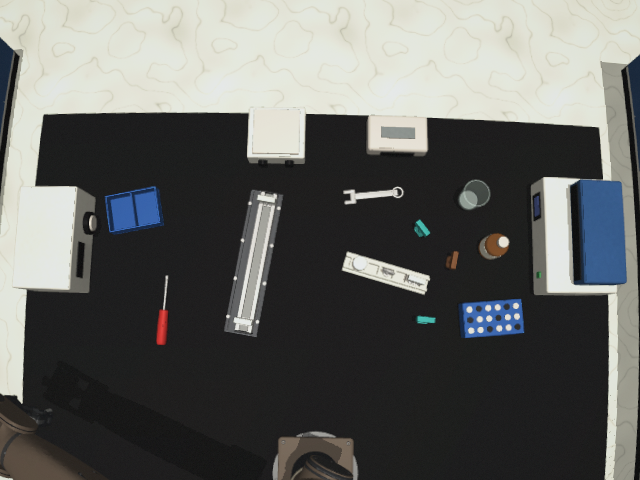

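View pics/side0.png

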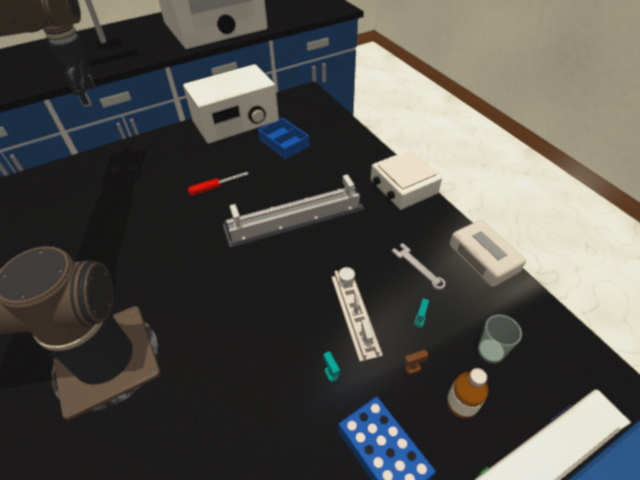

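The top view shows the rack from (345,258) to (430,288), with the thumbscrew at (358,262) and two more fasteners at (387,272) and (412,281). The strut runs from (267,195) to (241,330). The side view shows the rack from (343,275) to (370,355). I'll zoom in to tell the T-bolt from the eyebolt.

```bash
cat > h.py <<'E'
import numpy as np,cv2
def cam(n,f=None):
    c=dict(np.load(f or f"{n}.npz")); c["R"]=cv2.Rodrigues(c["rvec"])[0]; c["t"]=c["tvec"].ravel(); return c
def ray(c,px,z):
    u=cv2.undistortPoints(np.array(px,float).reshape(-1,1,2),c["K"],c["D"]).reshape(-1,2)
    o=-c["R"].T@c["t"]; d=np.c_[u,np.ones(len(u))]@c["R"]
    return o+d*((z-o[2])/d[:,2])[:,None]
def proj(c,P): return cv2.projectPoints(np.array(P,float).reshape(-1,1,3),c["rvec"],c["tvec"],c["K"],c["D"])[0].reshape(-1,2)
E
python3 - <<'E'
import cv2,numpy as np
a=cv2.imread("pics/top0.png");b=cv2.imread("pics/side0.png")
A=cv2.resize(a[245:300,335:440],None,fx=5,fy=5,interpolation=2)
B=cv2.resize(b[260:365,325:390],None,fx=5,fy=5,interpolation=2)
o=np.zeros((600,800,3),np.uint8);o[:275,:525]=A
o[:525,:0]=0
w=B[:525,:]; w=cv2.resize(w,(270,436));o[0:436,530:800]=w
C=cv2.resize(cv2.rotate(a[185:340,222:288],cv2.ROTATE_90_COUNTERCLOCKWISE),None,fx=3.4,fy=3.4,interpolation=2);o[290:290+C.shape[0],:C.shape[1]]=C
cv2.imwrite("pics/z0.png",o)
E
```

```text
(no output)
```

View pics/z0.png

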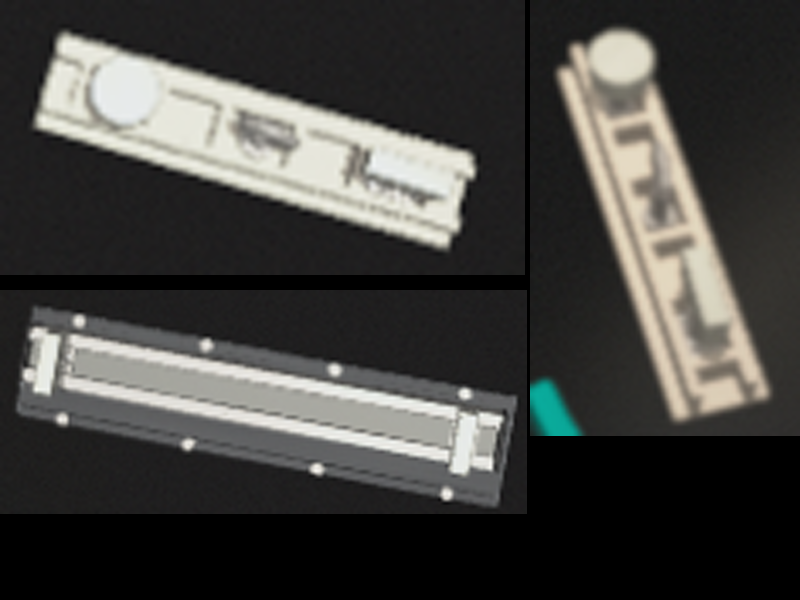

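The bar-handled T-bolt is in the right-hand pocket: crop (408,175), or about (416.6,280) in the top image. The strut's lips show as two bright lines with the two fitted T-bolts at the ends. Next I'll measure the rack, T-bolt and strut.

```bash
python3 - <<'E'
from h import *
c=cam("top");img=c["color"];hsv=cv2.cvtColor(img,cv2.COLOR_BGR2HSV)
def big(m):
    cs=cv2.findContours(m,cv2.RETR_EXTERNAL,cv2.CHAIN_APPROX_NONE)[0];return max(cs,key=cv2.contourArea)
g=cv2.cvtColor(img,cv2.COLOR_BGR2GRAY)
def roi(x0,x1,y0,y1):
    m=np.zeros(g.shape,np.uint8);m[y0:y1,x0:x1]=255;return m
def rect(cnt,z):
    P=ray(c,cnt.reshape(-1,2),z)[:,:2]*1000
    (cx,cy),(w,h),a=r=cv2.minAreaRect(P.astype(np.float32))
    b=cv2.boxPoints(r);e=[b[1]-b[0],b[2]-b[1]];l=max(e,key=np.linalg.norm)
    return np.round([cx,cy],1),np.round([w,h],1),np.degrees(np.arctan2(l[1],l[0]))
k=np.ones((3,3),np.uint8)
m=((g>120)*255).astype(np.uint8)&roi(338,436,247,298);m=cv2.morphologyEx(m,cv2.MORPH_CLOSE,k)
print("rack",rect(big(m),.024))
m=((g>45)*255).astype(np.uint8)&roi(220,290,185,342)
print("bed",rect(big(m),.006))
# lips: bright pixels
m=((g>195)*255).astype(np.uint8)&roi(228,285,188,338)
n,l,st,ce=cv2.connectedComponentsWithStats(m)
for i in range(1,n):
    if st[i,4]>15: 
        ys,xs=np.where(l==i);print(st[i],rect(np.c_[xs,ys],.047))
# tbolt: brightest bar
for th in(200,225,235):
    m=((g>th)*255).astype(np.uint8)&roi(400,432,268,295)
    n,l,st,ce=cv2.connectedComponentsWithStats(m)
    for i in range(1,n):
        if st[i,4]>8: ys,xs=np.where(l==i);print(th,st[i],ce[i].round(1),rect(np.c_[xs,ys],.064))
E
```

```text
rack (array([ 519.3, -173.3]), array([226.3,  51.9]), np.float32(74.592476))
bed (array([543. , 171.1]), array([ 90. , 381.4]), np.float32(-8.765591))
[258 192  19  10 103] (array([707.3, 137.7]), array([46.2, 21.1]), np.float32(80.61398))
[238 204  25 113 381] (array([544.3, 175.8]), array([  8.6, 292.4]), np.float32(-9.108758))
[250 205  25 114 364] (array([539.9, 144.5]), array([ 16.1, 292.1]), np.float32(-7.393553))
[234 318  18  14 136] (array([379.3, 189.5]), array([45.8, 29.6]), np.float32(84.444046))
200 [400 268  30  26 380] [413.7 280.4] (array([ 497.1, -236.1]), array([78.4, 45.6]), np.float32(74.398766))
225 [400 269  28  15 135] [414.9 276. ] (array([ 509.2, -236.9]), array([72.1, 19.9]), np.float32(74.70712))
225 [400 274   9  11  40] [402.3 279.1] (array([ 498.7, -210.1]), array([31.7, 15.3]), np.float32(29.67777))
225 [400 285  24   8  28] [411.5 288.9] (array([ 476.6, -233.4]), array([60.9,  2.7]), np.float32(74.32593))
225 [420 285   6   5  18] [422.6 287.3] (array([ 481.8, -261.6]), array([10.1, 12.8]), np.float32(-89.84088))
```

```bash
cat >> h.py <<'E'
from scipy.spatial.transform import Rotation as Ro
def rel(x,y,z,phi,s=None):
    "tool-frame shift (cm) and rotvec (deg) from measured pose to tool-down pose, tool y at phi deg; x,y,z in mm of TCP"
    if s is None:
        from plant import telemetry; s=telemetry.get_state()
    R=Ro.from_quat(s["tcp_rot"]); p=np.deg2rad(phi); Y=np.array([np.cos(p),np.sin(p),0]);Z=np.array([0,0,-1.]);X=np.cross(Y,Z)
    T=Ro.from_matrix(np.c_[X,Y,Z]); r=(R.inv()*T).as_rotvec(degrees=True)
    d=R.inv().apply(np.array([x,y,z])/1000-s["eef_pos"])*100
    print("shift cm",d.round(2),"rot deg",r.round(2)," t",s["time"],"pos",(s["eef_pos"]*1000).round(1),"F",s["contact_force"].round(1),"op",round(s["opening"],3),"ff",round(float(s["finger_force"]),1))
E
python3 - <<'E'
from h import *
a=np.deg2rad(74.6);u=np.array([np.cos(a),np.sin(a)]);v=np.array([-u[1],u[0]])
C=np.array([.5193,-.1733])-.075*u
o=np.zeros((600,800,3),np.uint8)
for n,(x0,x1,y0,y1),ox in(("top",(380,440,255,305),0),("side",(325,390,290,370),420)):
    c=cam(n);im=c["color"][y0:y1,x0:x1];k=6 if ox else 6.5;im=cv2.resize(im,None,fx=k,fy=k,interpolation=2)[:600,:800-ox]
    q=[[*(C+sx*.0225*u+sy*.007*v),z] for z in(.064,.040) for sx,sy in((1,1),(1,-1),(-1,-1),(-1,1))]
    p=((proj(c,q)-[x0,y0]+.5)*k)
    for j,col in((0,(0,0,255)),(4,(0,255,0))): cv2.polylines(im,[p[j:j+4].astype(int)],True,col,1)
    o[:im.shape[0],ox:ox+im.shape[1]]=im
cv2.imwrite("pics/z1.png",o)
rel(*(C*1000),130,-15.4)
# strut: fitted handles at z=93
c=cam("top");print(ray(c,[[267,196.5],[243,325]],.093).round(4)*1000)
E
```

```text
shift cm [-54.62 -78.16  10.15] rot deg [-1.100e-01  8.000e-02  9.034e+01]  t 0.1 pos [175.1 651.3 230.1] F [-0.6 -0.8 -0.2] op 0.999 ff 0.0
[[698.3 133.5  93. ]
 [378.2 182.6  93. ]]
```

View pics/z1.png

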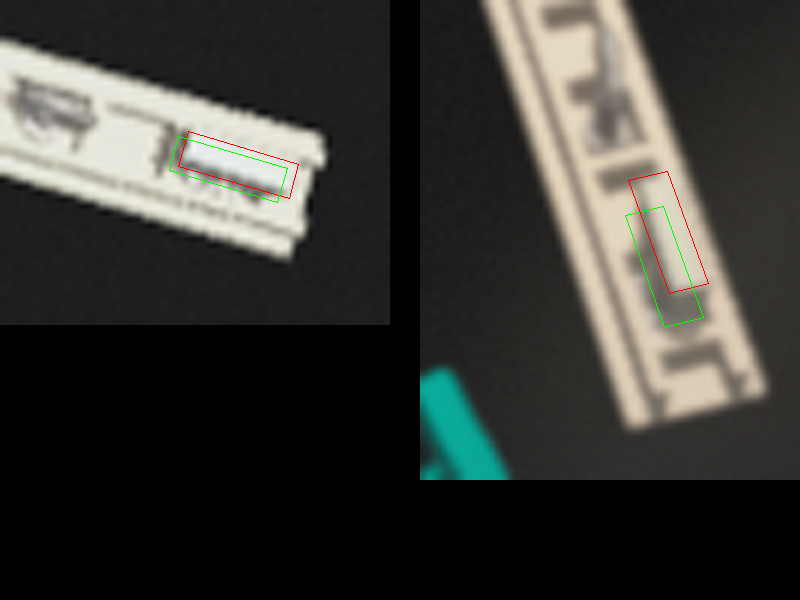

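The predicted handle outline fits both views; the bar sits only about 1–2 mm further toward the rack's centre. So the T-bolt is at about (500,-244) mm. Now I'll move by way of a waypoint, staying within reach.

```bash
python3 -c "
from h import *
rel(500,300,230,30);rel(560,50,230,-15.4)"
```

```text
shift cm [-40.5  -25.48   0.05] rot deg [-1.200e-01  3.000e-02  4.494e+01]  t 0.1 pos [175.1 651.3 230.1] F [-0.6 -0.8 -0.2] op 0.999 ff 0.0
shift cm [-52.79 -48.06   0.09] rot deg [-1.100e-01  8.000e-02  9.034e+01]  t 0.1 pos [175.1 651.3 230.1] F [-0.6 -0.8 -0.2] op 0.999 ff 0.0
```

Call:
arm_command(series=[-4,-2.5,0,0,0,4.5,0,-8,-5,0,0,0,9,0,-12,-7.5,0,0,0,13.5,0,-16,-10,0,0,0,18,0,-20,-12.5,0,0,0,22.5,0,-24,-15,0,0,0,27,0,-28,-17.5,0,0,0,31.5,0,-32,-20,0,0,0,36,0,-36,-22.5,0,0,0,40.5,0,-40.5,-25.5,0,0,0,45,0], force=40)

```text
time: 0.93
eef_pos: [0.4595, 0.3445, 0.2309]
tcp_rot: [0.502, 0.865, -0.0, -0.0]
contact_force: [-0.0, 0.8, -0.8]
opening: 1.0
finger_force: 0.0
```

```bash
python3 -c "
from h import *
rel(540,-50,200,-15.4);rel(500,-244,120,-15.4)"
```

```text
shift cm [-38.26 -12.57   3.09] rot deg [-3.000e-02  1.000e-02  4.512e+01]  t 0.9333 pos [459.5 344.5 230.9] F [-0.   0.8 -0.8] op 1.0 ff 0.0
shift cm [-53.12 -25.66  11.1 ] rot deg [-3.000e-02  1.000e-02  4.512e+01]  t 0.9333 pos [459.5 344.5 230.9] F [-0.   0.8 -0.8] op 1.0 ff 0.0
```

Call:
arm_command(series=[-4,-1.7,0.5,0,0,5,0,-8,-3.5,1,0,0,11,0,-12,-5.2,1.5,0,0,17,0,-16,-7,2,0,0,23,0,-20,-8.7,2.5,0,0,29,0,-24,-10.5,3,0,0,35,0,-28,-12.2,3,0,0,41,0,-32,-14,3,0,0,45.4,0,-32,-14,3,0,0,45.4,0,-32,-14,3,0,0,45.4,0])

```text
time: 1.77
eef_pos: [0.4971, -0.0043, 0.2009]
tcp_rot: [0.797, 0.604, -0.001, 0.0]
contact_force: [0.7, -0.1, -0.6]
opening: 1.003
finger_force: 0.0
```

```bash
python3 -c "
from h import *
rel(500,-244,120,-15.4)"
```

```text
shift cm [-22.98   6.79   8.12] rot deg [-0.02  0.06 -0.36]  t 1.7667 pos [497.1  -4.3 200.9] F [ 0.7 -0.1 -0.6] op 1.003 ff 0.0
```

Call:
arm_command(series=[-4,1.2,1,0,0,0,0,-8,2.4,2,0,0,0,0,-12,3.6,3,0,0,0,0,-16,4.8,4,0,0,0,0,-20,5.9,5.5,0,0,0,0,-23,6.8,7,0,0,-0.4,0,-23,6.8,8.1,0,0,-0.4,0.35,-23,6.8,8.1,0,0,-0.4,0.35,-23,6.8,8.1,0,0,-0.4,0.35,-23,6.8,8.1,0,0,-0.4,0.35])

```text
time: 2.6
eef_pos: [0.5017, -0.2391, 0.1207]
tcp_rot: [0.793, 0.609, 0.0, -0.0]
contact_force: [0.3, 0.0, -0.6]
opening: 0.649
finger_force: 0.0
```

```bash
python3 - <<'E'
from h import *
rel(500,-244,33,-15.4)
from plant import vision
c=vision.read_camera("side");np.savez("s1.npz",**c);t=vision.read_camera("top")
a=cv2.resize(c["color"][210:380,290:420],None,fx=3,fy=3,interpolation=2);b=cv2.resize(t["color"][230:310,350:450],None,fx=4,fy=4,interpolation=2)
o=np.zeros((600,800,3),np.uint8);o[:510,:390]=a;o[:320,395:795]=b;cv2.imwrite("pics/z2.png",o)
E
```

```text
shift cm [-0.52 -0.04  8.77] rot deg [-0.   -0.03  0.44]  t 2.6 pos [ 501.7 -239.1  120.7] F [ 0.3  0.  -0.6] op 0.649 ff 0.0
```

View pics/z2.png

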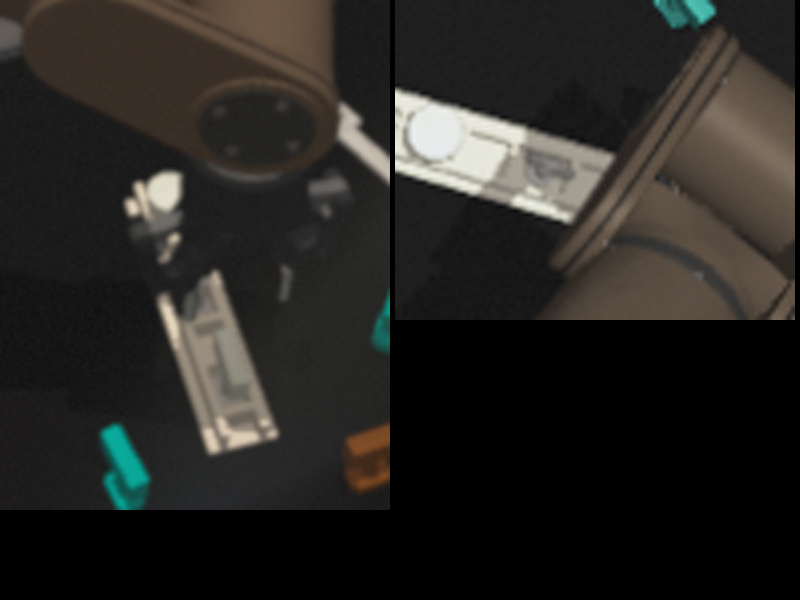

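The gripper is above the T-bolt in both views, with the fingers either side of the rack. I'll go down to grasp height.

Call:
arm_command(series=[-0.5,0,2,0,0,0.4,0.35,-0.5,0,4,0,0,0.4,0.35,-0.5,0,5.5,0,0,0.4,0.35,-0.5,0,7,0,0,0.4,0.35,-0.5,0,8,0,0,0.4,0.35,-0.5,0,8.7,0,0,0.4,0.35,-0.5,0,8.7,0,0,0.4,0.35,-0.5,0,8.7,0,0,0.4,0.35])

```text
time: 3.37
eef_pos: [0.5004, -0.2452, 0.0338]
tcp_rot: [0.796, 0.606, 0.0, 0.0]
contact_force: [1.2, 0.3, -0.2]
opening: 0.647
finger_force: 0.0
```

```bash
python3 -c "
from h import *
rel(500,-244,33,-15.4)"
```

```text
shift cm [ 0.11 -0.08  0.08] rot deg [ 0.03  0.01 -0.02]  t 3.3667 pos [ 500.4 -245.2   33.8] F [ 1.2  0.3 -0.2] op 0.647 ff 0.0
```

Call:
arm_command(series=[0.1,0,0,0,0,0,0.5,0.1,0,0,0,0,0,0.6,0.1,0,0,0,0,0,0.7,0.1,0,0,0,0,0,0.8,0.1,0,0,0,0,0,0.9,0.1,0,0,0,0,0,1,0.1,0,0,0,0,0,1,0.1,0,0,0,0,0,1,0.1,0,0,0,0,0,1,0.1,0,0,0,0,0,1], force=50)

```text
time: 4.2
eef_pos: [0.5008, -0.2448, 0.0337]
tcp_rot: [0.796, 0.606, 0.0, 0.001]
contact_force: [2.6, -1.1, 1.7]
opening: 0.153
finger_force: 51.9
```

Call:
arm_command(series=[0,0,-0.5,0,0,0,1,0,0,-1.5,0,0,0,1,0,0,-3,0,0,0,1,0,0,-5,0,0,0,1,0,0,-7,0,0,0,1,0,0,-9,0,0,0,1,0,0,-11,0,0,0,1,0,0,-12,0,0,0,1,0,0,-12,0,0,0,1,0,0,-12,0,0,0,1])

```text
time: 5.03
eef_pos: [0.4998, -0.2442, 0.153]
tcp_rot: [0.796, 0.606, -0.0, -0.0]
contact_force: [-0.8, -0.6, -2.1]
opening: 0.155
finger_force: 51.7
```

```bash
python3 -c "
from h import *
rel(542,-40,153,20);rel(542,160,153,81)"
```

```text
shift cm [20.81 -1.38  0.  ] rot deg [-5.000e-02 -2.000e-02 -3.546e+01]  t 5.0333 pos [ 499.8 -244.2  153. ] F [-0.8 -0.6 -2.1] op 0.155 ff 51.7
shift cm [ 4.009e+01 -6.710e+00  1.000e-02] rot deg [-3.000e-02 -5.000e-02 -9.646e+01]  t 5.0333 pos [ 499.8 -244.2  153. ] F [-0.8 -0.6 -2.1] op 0.155 ff 51.7
```

Call:
arm_command(series=[1,0,0,0,0,-3,1,3,-0.2,0,0,0,-8,1,5.5,-0.5,0,0,0,-13,1,8,-1,0,0,0,-18,1,10.5,-1.5,0,0,0,-23,1,13,-2,0,0,0,-28,1,15.5,-2.5,0,0,0,-33,1,18,-3,0,0,0,-38,1,20.5,-3.5,0,0,0,-43,1,23,-4,0,0,0,-48,1])

```text
time: 5.87
eef_pos: [0.5213, -0.0106, 0.1509]
tcp_rot: [0.479, 0.878, -0.001, -0.002]
contact_force: [0.8, -0.3, -2.0]
opening: 0.155
finger_force: 51.6
```

```bash
python3 -c "
from h import *
rel(542,160,153,81)"
```

```text
shift cm [13.23 10.98 -0.21] rot deg [ -0.11  -0.27 -48.22]  t 5.8667 pos [521.3 -10.6 150.9] F [ 0.8 -0.3 -2. ] op 0.155 ff 51.6
```

Call:
arm_command(series=[1.5,1.2,0,0,0,-6,1,3.5,3,0,0,0,-12,1,5.5,4.5,0,0,0,-18,1,7.5,6.5,0,0,0,-24,1,9.5,8,0,0,0,-30,1,11,9.2,0,0,0,-36,1,12,10,0,0,0,-42,1,12.5,10.5,0,0,0,-46,1,12.5,10.5,0,0,0,-46,1,12.5,10.5,0,0,0,-46,1])

```text
time: 6.7
eef_pos: [0.543, 0.1497, 0.1513]
tcp_rot: [0.1, 0.995, -0.001, -0.002]
contact_force: [-0.8, 0.2, -2.0]
opening: 0.155
finger_force: 51.6
```

```bash
python3 - <<'E'
from h import *
rel(542,160,90,81)
from plant import vision
o=np.zeros((600,800,3),np.uint8)
for n,(x0,x1,y0,y1),ox,k in(("top",(215,320,180,345),0,3.6),("side",(215,375,130,250),380,2.6)):
    c=vision.read_camera(n);np.savez(n+"2.npz",**c)
    im=cv2.resize(c["color"][y0:y1,x0:x1],None,fx=k,fy=k,interpolation=2);o[:im.shape[0],ox:ox+im.shape[1]]=im[:600,:800-ox]
cv2.imwrite("pics/z3.png",o)
E
```

```text
shift cm [0.28 0.99 6.13] rot deg [-0.08 -0.22 -2.51]  t 6.7 pos [543.  149.7 151.3] F [-0.8  0.2 -2. ] op 0.155 ff 51.6
```

View pics/z3.png

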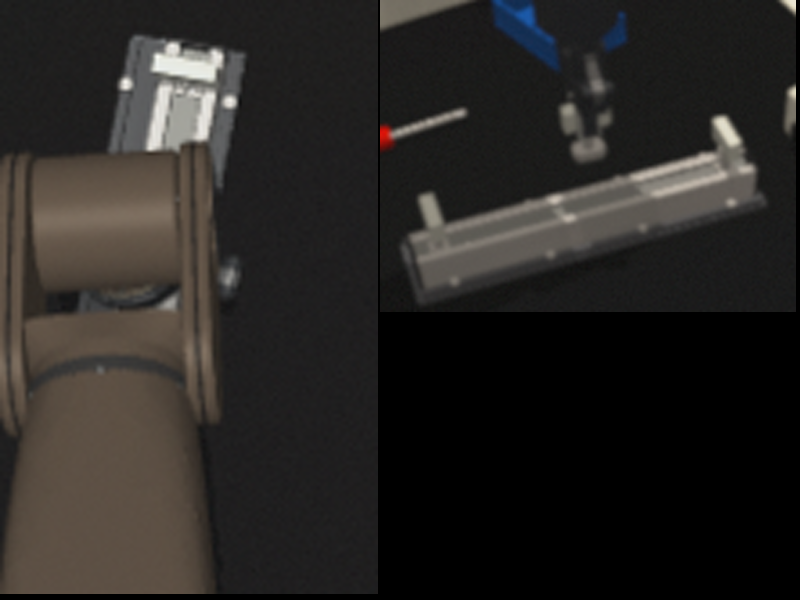

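The T-bolt hangs straight under the gripper (side crop, head at (590,150)) above the strut. I'll refine the slot's line from the first top image by averaging profiles across the slot.

```bash
python3 - <<'E'
from h import *
for n in("top","side"):
    c=cam(n);g=cv2.cvtColor(c["color"],cv2.COLOR_BGR2GRAY).astype(np.float32)
    v=np.arange(-30,30.01,.5)
    for ang in(-8.5,-8.95,-9.4):
        a=np.deg2rad(ang);u=np.array([np.cos(a),np.sin(a)]);w=np.array([-u[1],u[0]])
        for lo,hi in((-110,110),(-110,0),(0,110)):
            s=np.arange(lo,hi,2.)
            P=np.array([[*(np.array([542,160])+x*u+y*w),47] for y in v for x in s])/1000
            p=proj(c,P).astype(np.float32)
            pr=cv2.remap(g,p[:,0].reshape(len(v),-1),p[:,1].reshape(len(v),-1),1).mean(1)
            d=np.gradient(pr)
            if n=="top":
                def pk(m): i=np.where(m)[0];return v[i[np.argmax(abs(d[i]))]]
                inn=[pk((v>-16)&(v<-4)),pk((v>4)&(v<16))];out=[pk(v<-15),pk(v>15)]
                print(ang,lo,hi,"inner",inn,np.mean(inn),"outer",out,np.mean(out),"sharp",abs(d).max().round(1))
            elif ang==-8.95 and lo==-110 and hi==110:print(n,dict(zip(v[::4],pr[::4].round().astype(int))))
E
```

```text
-8.5 -110 110 inner [np.float64(-11.5), np.float64(12.0)] 0.25 outer [np.float64(-20.5), np.float64(21.5)] 0.5 sharp 17.9
-8.5 -110 0 inner [np.float64(-11.0), np.float64(12.5)] 0.75 outer [np.float64(-20.0), np.float64(21.5)] 0.75 sharp 19.7
-8.5 0 110 inner [np.float64(-12.0), np.float64(11.5)] -0.25 outer [np.float64(-21.0), np.float64(20.5)] -0.25 sharp 18.2
-8.95 -110 110 inner [np.float64(-11.5), np.float64(11.5)] 0.0 outer [np.float64(-20.5), np.float64(21.0)] 0.25 sharp 19.3
-8.95 -110 0 inner [np.float64(-11.5), np.float64(12.0)] 0.25 outer [np.float64(-20.5), np.float64(21.0)] 0.25 sharp 20.3
-8.95 0 110 inner [np.float64(-11.5), np.float64(11.5)] 0.0 outer [np.float64(-20.5), np.float64(21.0)] 0.25 sharp 18.4
-9.4 -110 110 inner [np.float64(-12.0), np.float64(11.5)] -0.25 outer [np.float64(-20.5), np.float64(21.0)] 0.25 sharp 18.4
-9.4 -110 0 inner [np.float64(-12.0), np.float64(11.5)] -0.25 outer [np.float64(-21.0), np.float64(20.5)] -0.25 sharp 20.1
-9.4 0 110 inner [np.float64(-11.5), np.float64(12.0)] 0.25 outer [np.float64(-20.0), np.float64(21.5)] 0.75 sharp 18.2
sid
[... 324 characters left out ...]
 np.int64(171), np.float64(-10.0): np.int64(160), np.float64(-8.0): np.int64(147), np.float64(-6.0): np.int64(140), np.float64(-4.0): np.int64(135), np.float64(-2.0): np.int64(133), np.float64(0.0): np.int64(129), np.float64(2.0): np.int64(123), np.float64(4.0): np.int64(118), np.float64(6.0): np.int64(117), np.float64(8.0): np.int64(127), np.float64(10.0): np.int64(145), np.float64(12.0): np.int64(164), np.float64(14.0): np.int64(178), np.float64(16.0): np.int64(180), np.float64(18.0): np.int64(172), np.float64(20.0): np.int64(154), np.float64(22.0): np.int64(128), np.float64(24.0): np.int64(97), np.float64(26.0): np.int64(67), np.float64(28.0): np.int64(44), np.float64(30.0): np.int64(32)}
```

The centre line through (542,160) at -8.95° is symmetric to within 0.3 mm. Now I'll come down to just above the lips.

Call:
arm_command(series=[0.1,0.5,1,0,0,-1.5,1,0.3,1,2.5,0,-0.2,-2.5,1,0.3,1,4,0,-0.2,-2.5,1,0.3,1,5.5,0,-0.2,-2.5,1,0.3,1,6.5,0,-0.2,-2.5,1,0.3,1,6.5,0,-0.2,-2.5,1,0.3,1,6.5,0,-0.2,-2.5,1,0.3,1,6.5,0,-0.2,-2.5,1])

```text
time: 7.47
eef_pos: [0.544, 0.16, 0.089]
tcp_rot: [0.078, 0.997, -0.0, 0.002]
contact_force: [0.2, 0.2, -0.7]
opening: 0.156
finger_force: 51.6
```

```bash
python3 -c "
from h import *
rel(542,160,72,81.05)"
```

```text
shift cm [ 0.21 -0.03  1.7 ] rot deg [ 0.02  0.27 -0.02]  t 7.4667 pos [544. 160.  89.] F [ 0.2  0.2 -0.7] op 0.156 ff 51.6
```

Call:
arm_command(series=[0.1,0,0.4,0,0.2,0,1,0.2,0,0.8,0,0.2,0,1,0.2,0,1.0,0,0.2,0,1,0.2,0,1.1,0,0.2,0,1,0.2,0,1.2,0,0.2,0,1,0.2,0,1.3,0,0.2,0,1,0.2,0,1.3,0,0.2,0,1])

```text
time: 8.05
eef_pos: [0.5414, 0.1604, 0.0752]
tcp_rot: [0.078, 0.997, -0.0, -0.0]
contact_force: [-0.1, 0.0, -0.9]
opening: 0.152
finger_force: 51.6
```

```bash
python3 -c "
from h import *
rel(542,160,72,81.05)"
```

```text
shift cm [-0.06 -0.04  0.32] rot deg [-0.   -0.   -0.01]  t 8.05 pos [541.4 160.4  75.2] F [-0.1  0.  -0.9] op 0.152 ff 51.6
```

Call:
arm_command(series=[0,0,0.05,0,0,0,1,0,0,0.1,0,0,0,1,0,0,0.15,0,0,0,1,0,0,0.2,0,0,0,1,0,0,0.2,0,0,0,1,0,0,0.2,0,0,0,1])

```text
time: 8.55
eef_pos: [0.5415, 0.1605, 0.0733]
tcp_rot: [0.078, 0.997, 0.0, 0.0]
contact_force: [-0.2, 1.6, -1.9]
opening: 0.151
finger_force: 51.6
```

Call:
arm_command(series=[0,0.05,0.05,0,0,0,1,0,0.05,0.1,0,0,0,1,0,0.05,0.15,0,0,0,1,0,0.05,0.2,0,0,0,1,0,0.05,0.2,0,0,0,1,0,0.05,0.2,0,0,0,1])

```text
time: 9.05
eef_pos: [0.5414, 0.1609, 0.0712]
tcp_rot: [0.078, 0.997, -0.0, -0.0]
contact_force: [-0.3, 0.3, -1.3]
opening: 0.154
finger_force: 51.6
```

The head is inside the slot with hardly any side force. I'll carry on down onto the shoe.

Call:
arm_command(series=[0,0,0.1,0,0,0,1,0,0,0.2,0,0,0,1,0,0,0.3,0,0,0,1,0,0,0.4,0,0,0,1,0,0,0.5,0,0,0,1,0,0,0.6,0,0,0,1,0,0,0.6,0,0,0,1,0,0,0.6,0,0,0,1])

```text
time: 9.72
eef_pos: [0.5416, 0.1609, 0.0656]
tcp_rot: [0.078, 0.997, -0.0, 0.0]
contact_force: [-0.6, 0.7, 2.6]
opening: 0.157
finger_force: 52.2
```

Call:
arm_command(series=[0,0,0.1,0,0,0,1,0,0,0.2,0,0,0,1,0,0,0.3,0,0,0,1,0,0,0.4,0,0,0,1,0,0,0.5,0,0,0,1,0,0,0.5,0,0,0,1,0,0,0.5,0,0,0,1,0,0,0.5,0,0,0,1])

```text
time: 10.38
eef_pos: [0.5417, 0.1609, 0.0611]
tcp_rot: [0.078, 0.997, -0.0, -0.0]
contact_force: [-3.0, -0.7, 7.6]
opening: 0.158
finger_force: 52.8
```

The pressing force and height agree: the origin is about 25.3 mm above the bed. Now the quarter turn, in two parts.

Call:
arm_command(series=[0,0,0,0,0,4,1,0,0,0,0,0,9,1,0,0,0,0,0,14,1,0,0,0,0,0,19,1,0,0,0,0,0,24,1,0,0,0,0,0,29,1,0,0,0,0,0,34,1,0,0,0,0,0,39,1,0,0,0,0,0,44,1,0,0,0,0,0,45,1])

```text
time: 11.22
eef_pos: [0.5429, 0.1606, 0.0616]
tcp_rot: [0.455, 0.891, 0.0, 0.002]
contact_force: [-0.4, -1.8, 6.8]
opening: 0.156
finger_force: 52.7
```

```bash
python3 -c "
from h import *
rel(541.6,160.9,61,-8.95)"
```

```text
shift cm [ 0.1  -0.09  0.06] rot deg [ 0.17  0.08 44.83]  t 11.2167 pos [542.9 160.6  61.6] F [-0.4 -1.8  6.8] op 0.156 ff 52.7
```

Call:
arm_command(series=[0.05,-0.05,0.03,0,0,4,1,0.05,-0.05,0.03,0,0,9,1,0.05,-0.05,0.03,0,0,14,1,0.05,-0.05,0.03,0,0,19,1,0.05,-0.05,0.03,0,0,24,1,0.05,-0.05,0.03,0,0,29,1,0.05,-0.05,0.03,0,0,34,1,0.05,-0.05,0.03,0,0,39,1,0.05,-0.05,0.03,0,0,44,1,0.05,-0.05,0.03,0,0,45,1])

```text
time: 12.05
eef_pos: [0.5424, 0.161, 0.0615]
tcp_rot: [0.761, 0.649, 0.001, 0.001]
contact_force: [-0.6, -0.3, 6.6]
opening: 0.156
finger_force: 52.8
```

Call:
arm_command(series=[0,0,0,0,0,0,1,0,0,0,0,0,0,1,0,0,0,0,0,0,1])

```text
time: 12.3
eef_pos: [0.5424, 0.161, 0.0615]
tcp_rot: [0.76, 0.65, 0.001, 0.001]
contact_force: [-0.5, -0.5, 6.5]
opening: 0.154
finger_force: 52.8
```

```bash
python3 -c "
from h import *
rel(541.6,160.9,61,-8.95)"
```

```text
shift cm [-0.03 -0.08  0.05] rot deg [ 0.21 -0.04 -0.01]  t 12.3 pos [542.4 161.   61.5] F [-0.5 -0.5  6.5] op 0.154 ff 52.8
```

Turned to -8.95°, with no sign of binding. I'll ease up until the head meets the lips, then release.

Call:
arm_command(series=[0,0,-0.04,0,0,0,1,0,0,-0.08,0,0,0,1,0,0,-0.12,0,0,0,1,0,0,-0.12,0,0,0,1,0,0,-0.12,0,0,0,1])

```text
time: 12.72
eef_pos: [0.5424, 0.161, 0.0625]
tcp_rot: [0.76, 0.65, 0.002, 0.001]
contact_force: [0.5, -0.3, 6.1]
opening: 0.154
finger_force: 52.6
```

Call:
arm_command(series=[0,0,0,0,0,0,0.8,0,0,0,0,0,0,0.7,0,0,0,0,0,0,0.6,0,0,0,0,0,0,0.5,0,0,0,0,0,0,0.4,0,0,0,0,0,0,0.4,0,0,0,0,0,0,0.4,0,0,0,0,0,0,0.4], force=20)

```text
time: 13.38
eef_pos: [0.5408, 0.161, 0.0611]
tcp_rot: [0.76, 0.65, -0.0, -0.0]
contact_force: [0.3, -0.9, 0.1]
opening: 0.595
finger_force: 0.0
```

Call:
arm_command(series=[0,0,-1,0,0,0,0.4,0,0,-3,0,0,0,0.4,0,0,-6,0,0,0,0.4,0,0,-9,0,0,0,0.4,0,0,-12,0,0,0,0.4,0,0,-15,0,0,0,0.4,0,0,-15,0,0,0,0.4,0,0,-15,0,0,0,0.4])

```text
time: 14.05
eef_pos: [0.5424, 0.1612, 0.2149]
tcp_rot: [0.76, 0.65, 0.003, 0.002]
contact_force: [-0.2, -0.0, 0.3]
opening: 0.603
finger_force: 0.0
```

```bash
python3 - <<'E'
from h import *
rel(541.6,160.9,61,-8.95)
from plant import vision
o=np.zeros((600,800,3),np.uint8)
for n,(x0,x1,y0,y1),ox,k in(("top",(215,320,180,345),0,3.6),("side",(215,375,130,250),380,2.6)):
    c=vision.read_camera(n)
    im=cv2.resize(c["color"][y0:y1,x0:x1],None,fx=k,fy=k,interpolation=2);o[:im.shape[0],ox:ox+im.shape[1]]=im[:600,:800-ox]
cv2.imwrite("pics/z4.png",o)
E
```

```text
shift cm [-0.07 -0.17 15.39] rot deg [ 0.36 -0.09 -0.  ]  t 14.05 pos [542.4 161.2 214.9] F [-0.2 -0.   0.3] op 0.603 ff 0.0
```

View pics/z4.png

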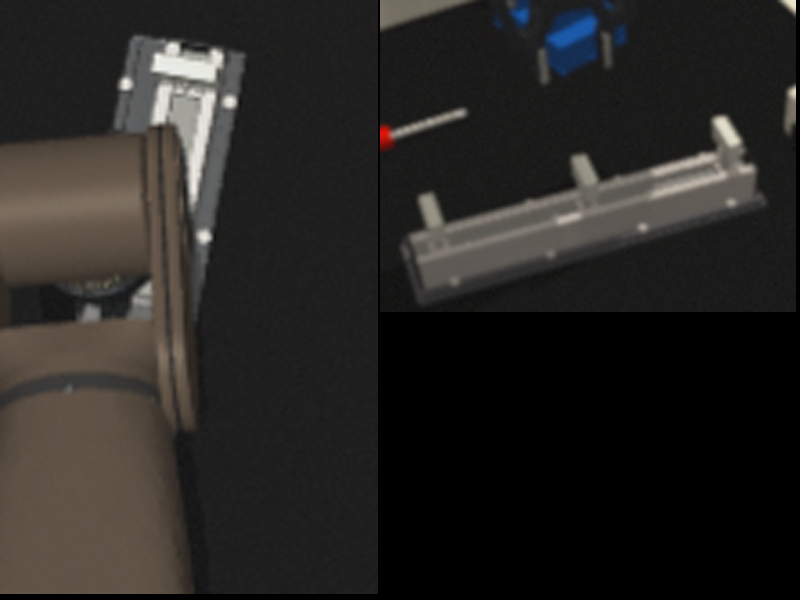

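The T-bolt stands by itself midway along the strut (side crop (585,178)). It is upright, across the slot and level with the two fitted ones, and the gripper is clear.

```bash
python3 -c "
from plant import ctrl
print(ctrl.sign_off())"
```

```text
the job is handed in; nothing more can be done
None
```

The T-bolt is fitted midway in the strut, turned across the slot and standing by itself in the last picture, with no hard contact felt; I handed the job in at about 14 s, and the sign-off gave no verdict.

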